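Nest the pan set in its case, add one desiccant tin, and shut and check the lid

TASK

Pack the pan set away in the grey case: nest all the pans, in order of size, into the largest one, smallest on top (it now stands in the largest and has to come out first), each sitting level and fully down, with the handles fanned so that none lies over another and there is at least a finger's breadth between any two. Take just one desiccant tin out of the blue basket and put it in the topmost pan, leaving the other tins in the basket. Then shut the lid, press it down until the catch snaps, give the lid's handle a tug upward to check that the catch has held (press again if it gives), and leave it shut, with the other things on the bench undisturbed.

Things in the scene. Friction and masses are not known exactly. Their poses are not given: they have to be found in the camera images.
- case: Grey case, fixed: outside 262 (its x) x 282 (its y) x 95 mm high, walls and floor 5 mm. Origin: centre of the underside, z up. Lid hinged on its +x side (the robot's right); -x is the front, where the catch sticks out 35 mm. Pans stand inside towards the hinge. Handles have room only within about 60 degrees either side of the front; so fanned, the nest clears the lid
- lid (a joint): lid angle, rad: 0 shut, 1.57 upright, 1.98 leaning back on its stop. Flat panel 262 x 282 x 8 mm, 0.55 kg. Above about 1.2 rad it stays where put; below about 1.0 it sinks slowly shut and rests on the catch at about 0.07. Pressing it down snaps it under the catch, to 0. When caught it has a little play: a tug lifts it to about 0.011, where the catch stops it; let go, it sinks back to 0
- catch (a joint): spring catch on the case's front: travel of its sloping steel nose, m, 0 at rest, pushed out up to 0.005 as the lid's striker passes. It takes 9 to 17 N down on the lid's handle to snap it. Lifting the lid at its handle takes about 5 N; a catch that has snapped holds any tug up to 40 N, and if it has not, the lid just comes up
- lid_handle (a point): middle of the black bar handle on the lid's outer face near its free edge: 100 mm long, parallel to the hinge, 14 mm wide, 12 mm thick, middle 30 mm out from the lid's outer face and 215 mm from the hinge; open beneath between its end posts. Axes turn with the lid: x towards the hinge, y along the bar, z out of the outer face
- lid_hinge (a point): middle of the hinge line, at the case's rim, in the plane of the lid's underside. Axes turn with the lid: the lid reaches from here to x = -262 mm (its free edge), y along the hinge, z out of the lid's outer face (up when shut)
- pan_a: Largest steel pan, 156 mm across the rim (foot 12 mm less), 62 mm tall, walls 3, floor 4 mm. Origin: centre of the underside, z up. One level handle along +x, 18 mm wide, 12 mm thick, its middle 66 mm above the underside, just over the pan's own rim; black grip from 80 to 150 mm from the axis. 0.42 kg. Starts in the case.
- pan_b: Second steel pan, 140 mm across the rim (foot 12 mm less), 62 mm tall, walls 3, floor 4 mm. Origin: centre of the underside, z up. One level handle along +x, 18 mm wide, 12 mm thick, its middle 66 mm above the underside, just over the pan's own rim; black grip from 80 to 147 mm from the axis. 0.35 kg. May be absent.
- pan_c: Third steel pan, 124 mm across the rim (foot 12 mm less), 62 mm tall, walls 3, floor 4 mm. Origin: centre of the underside, z up. One level handle along +x, 18 mm wide, 12 mm thick, its middle 66 mm above the underside, just over the pan's own rim; black grip from 80 to 144 mm from the axis. 0.28 kg. May be absent.
- pan_d: Fourth steel pan, 108 mm across the rim (foot 12 mm less), 62 mm tall, walls 3, floor 4 mm. Origin: centre of the underside, z up. One level handle along +x, 18 mm wide, 12 mm thick, its middle 66 mm above the underside, just over the pan's own rim; black grip from 80 to 141 mm from the axis. 0.22 kg. May be absent.
- pan_e: Smallest steel pan, 92 mm across the rim (foot 12 mm less), 62 mm tall, walls 3, floor 4 mm. Origin: centre of the underside, z up. One level handle along +x, 18 mm wide, 12 mm thick, its middle 66 mm above the underside, just over the pan's own rim; black grip from 80 to 138 mm from the axis. 0.17 kg. Starts in pan_a.
- pan_a_grip (a point): point in the middle of the largest pan's black grip, 105 mm from the pan's axis and 66 mm above its underside. A nested pan stands on the floor of the pan below, so 4 mm higher than it; its handle then clears the rims below by 2 mm or more, but is held up if it crosses a handle below
- pan_b_grip (a point): point in the middle of the second pan's black grip, 105 mm from the pan's axis and 66 mm above its underside
- pan_c_grip (a point): point in the middle of the third pan's black grip, 105 mm from the pan's axis and 66 mm above its underside
- pan_d_grip (a point): point in the middle of the fourth pan's black grip, 105 mm from the pan's axis and 66 mm above its underside
- pan_e_grip (a point): point in the middle of the smallest pan's black grip, 105 mm from the pan's axis and 66 mm above its underside
- basket: Blue open basket, fixed to the bench: outside 150 mm (its x) by 200 mm (its y), 45 mm high, walls and floor 4 mm. Origin: centre of the underside, z up. The three tins stand in it in a row along its y, about 55 mm apart, with most free room to their sides along its x
- tin_1: Desiccant tin: aluminium cylinder with a pale band and a green perforated top, 30 mm across, 45 mm tall, 0.04 kg. All three are alike. Origin: centre of its underside, z along its axis
- tin_2: Desiccant tin: aluminium cylinder with a pale band and a green perforated top, 30 mm across, 45 mm tall, 0.04 kg. All three are alike. Origin: centre of its underside, z along its axis
- tin_3: Desiccant tin: aluminium cylinder with a pale band and a green perforated top, 30 mm across, 45 mm tall, 0.04 kg. All three are alike. Origin: centre of its underside, z along its axis
- beaker: bystander: steel beaker, 90 mm across, 100 mm tall, beyond the case; origin at its underside
- jar: bystander: amber glass jar with white lid, 68 mm across, 110 mm tall, far left; origin at its underside
- tape: bystander: roll of clear tape lying flat, 100 mm across, 48 mm tall, near right; origin at its underside
There are look-alikes about, which are no part of the job. What is shaped like the tin_2 but orange is not meant. What is shaped like the pan_e but brown is not meant.

How it is judged:
On the way, in this order (a step that is already met when the one before it is completed fails the run):
1. every pan is nested, seated and fanned in the case, with one tin in the topmost pan (horizontal distance between each of pan_b, pan_c, pan_d, pan_e and pan_a below 0.03 m and z of pan_b in the frame of pan_a between 0.001 and 0.008 m and angle between each of pan_b, pan_c, pan_d, pan_e, pan_a's own z axis and vertical below 0.06 rad and z of pan_c in the frame of pan_a between 0.001 and 0.0125 m and z of pan_d in the frame of pan_a between 0.001 and 0.0165 m and z of pan_e in the frame of pan_a between 0.001 and 0.0165 m and horizontal distance between pan_a_grip and pan_b_grip above 0.035 m and horizontal distance between each of pan_a_grip, pan_b_grip and pan_c_grip above 0.035 m and horizontal distance between each of pan_a_grip, pan_b_grip, pan_c_grip and pan_d_grip above 0.035 m and horizontal distance between each of pan_a_grip, pan_b_grip, pan_c_grip, pan_d_grip and pan_e_grip above 0.035 m and z of pan_a in the frame of case below 0.012 m and x of pan_a in the frame of case between -0.1 and 0.1 m and y of pan_a in the frame of case between -0.1 and 0.1 m and ((horizontal distance between tin_1 and pan_e below 0.043 m and z of tin_1 in the frame of pan_e between 0 and 0.04 m and (x of tin_2 in the frame of basket between -0.075 and 0.075 m and y of tin_2 in the frame of basket between -0.1 and 0.1 m and z of tin_2 in the frame of basket below 0.05 m) and (x of tin_3 in the frame of basket between -0.075 and 0.075 m and y of tin_3 in the frame of basket between -0.1 and 0.1 m and z of tin_3 in the frame of basket below 0.05 m)) or (horizontal distance between tin_2 and pan_e below 0.043 m and z of tin_2 in the frame of pan_e between 0 and 0.04 m and (x of tin_1 in the frame of basket between -0.075 and 0.075 m and y of tin_1 in the frame of basket between -0.1 and 0.1 m and z of tin_1 in the frame of basket below 0.05 m) and (x of tin_3 in the frame of basket between -0.075 and 0.075 m and y of tin_3 in the frame of basket between -0.1 and 0.1 m and z of tin_3 in the frame of basket below 0.05 m)) or (horizontal distance between tin_3 and pan_e below 0.043 m and z of tin_3 in the frame of pan_e between 0 and 0.04 m and (x of tin_1 in the frame of basket between -0.075 and 0.075 m and y of tin_1 in the frame of basket between -0.1 and 0.1 m and z of tin_1 in the frame of basket below 0.05 m) and (x of tin_2 in the frame of basket between -0.075 and 0.075 m and y of tin_2 in the frame of basket between -0.1 and 0.1 m and z of tin_2 in the frame of basket below 0.05 m))) and linear speed of each of pan_b, pan_c, pan_d, pan_e, tin_1, tin_2, tin_3 below 0.05 m/s), for 0.3 s.
2. the lid is fully shut (value of joint lid below 0.005 rad), for 0.2 s.
3. the gripper tugs the lid's handle up and the catch holds the lid at the end of its small play (value of joint lid between 0.006 and 0.02 rad and contact force between the fingers and lid above 1 N), for 0.2 s.
At the end, for the whole second after the job is handed in: Lid shut (0.006 rad) after the tug. Every pan present sits level (0.06 rad) in the next larger one, all in the case; any two grip points are 35 mm or more apart. Exactly one tin is in the smallest pan, two in the basket. All at rest; beaker, jar, tape within 40 mm of their places (all of step 1 and value of joint lid below 0.006 rad and distance of each of beaker, jar, tape from where it was at the start of the episode below 0.04 m); the robot touches nothing.
It fails at once if the beaker is knocked over or pushed away (distance of beaker from where it was at the start of the episode above 0.04 m or angle between beaker's own z axis and vertical above 0.5 rad).
It fails at once if the jar is knocked over or pushed away (distance of jar from where it was at the start of the episode above 0.04 m or angle between jar's own z axis and vertical above 0.5 rad).
It fails at once if the tape is knocked over or pushed away (distance of tape from where it was at the start of the episode above 0.04 m or angle between tape's own z axis and vertical above 0.5 rad).
Of pan_b, pan_c, pan_d only 1 to 2 are there at a start; the rules pass over those that are not, and their reading is None.
At some moment in a run one of pan_b, pan_c, pan_d, pan_e may be knocked a few centimetres aside while the robot is not near it.
It also fails if it takes over 200 s, if anything falls off the work surface, if the arm or the gripper's body presses on something with over 40 N, if the wrist force passes 120 N, or if a joint passes its speed limit or range.

ROBOT

A 7-joint arm with a two-finger parallel gripper is mounted at the origin on the work surface. World frame = base frame: x ahead of the robot, y to its left, z up, the work surface at z = 0. Lengths are in m, angles in rad, forces in N, time in s.
With the tool pointing down it reaches from about 0.425 to 0.925 m from the base axis. Payload 6.8 kg.
Tool frame: the origin (TCP) lies on the front face of the gripper's body, between the roots of the fingers; the fingertips stand 73 mm ahead of it and the grasp point (between the pads) lies 54 mm ahead of it (env.nose_length is the distance from the TCP to the fingertips, in m); z points along the fingers, y is the direction in which the jaws open and shut (so a half turn about z gives the same grasp; the last joint's range is limited). The gripper opens to 85 mm and grips with 20 to 120 N. Pads are 22 mm wide; open, the fingers measure 114 mm over their backs; the gripper's body (76 mm by 85 mm) begins 54 mm behind the grasp point. The pads swing forward as they close: fully open they stand 13 mm farther back than shut.
Start: joints at [1.069, 0.477, 0.022, 1.555, -0.011, 1.109, -0.083], TCP at [0.259, -0.623, 0.304] pointing down, gripper open.
Joint ranges: [-2.96, 2.96], [-0.34, 2.1], [-1.41, 1.46], [0.24, 2.44], [-1.37, 4.51], [0.17, 1.92], [-2.96, 2.96]. Speed limits (rad/s): [2.39, 2.39, 3.14, 3.14, 3.14, 3.14, 3.14].

INTERFACE

Orientations are given as a unit quaternion [w, x, y, z].
In Python, from cell import env, kin, camera, calibration, job gives the robot as it stands. The module is installed in compiled form; this text tells all that it offers. Calls block until the motion is done:
- env.reach(position, orientation): joint-space move of the TCP to a pose.
- env.movel(position, velocity=0.15, rot=None, stop_force=None): straight line of the TCP; rot=None keeps the orientation; velocity is the mean speed in m/s. With stop_force (N) it stops when the force on the tool has changed by that much, and returns True; else False.
- env.goto_joints(angles): joint-space move.
- env.grip(opening, f_grip=None): finger opening in m; f_grip is the grip in N (None keeps the last); returns when the fingers have stopped.
- env.dwell(seconds).
- kin.inverse_kinematics(position, orientation): joint angles nearest the present ones, or None.
- env.get_state(): the state.
- camera(name): name is "scene" or "top" or "wrist"; returns (picture, depth): 480x640x3 uint8, blue, green, red; 480x640 float32, m along the optical axis (not along the pixel's ray), 0 where there is no reading.
- calibration(name): a dict with "fx", "fy", "cx", "cy" (pixels), "rvec" (rotation vector, rad) and "tvec" (3), from world to camera coordinates, as OpenCV has them. Camera axes: x right, y down, z forward; pixel columns grow to the right and rows downward; lengths in m; the calibration is good to about 2 mm. A picture is of the moment at which its call begins: read the wrist's pose just before it. calibration takes no time and is no camera call; for the wrist camera it gives the pose at the moment of the call.
A pose or a line that the arm cannot do raises env.PlanningError and nothing moves.
- job.job_done(): hands the job in, once; it reports no verdict.
The state is a dict: "time": time; "qpos": joint angles; "joint_velocities": joint speeds; "joint_torque": joint torques, N m; "tcp_pos": TCP position; "orientation": TCP orientation; "force": force on the tool from outside, world axes, zero at the start; "torque": the same for the moment, N m; "opening": finger opening in m.
Only numpy, scipy, OpenCV 4.12 (cv2) and the standard library are available. Lean on these libraries where they do the work, as an engineer would, in place of code of your own. Each camera call takes 0.05 s, during which the arm holds its last target.

## Working session

There is one attempt and no reset: what is moved stays moved. The work goes in short steps, each a Python script; the robot and the scene stay as the last script left them, time stands still between calls to the robot, and variables do not carry over. Pictures are saved under pics/ and viewed, and the job is handed in when it is done.

```bash
ls -la; mkdir -p pics; python3 - <<'E'
from cell import env,kin,camera,calibration,job
import cv2,numpy as np
s=env.get_state(); print(s['time'],s['tcp_pos'],s['orientation'],s['opening'],s['force'])
for n in ("scene","top","wrist"):
    p,d=camera(n); cv2.imwrite(f'pics/{n}0.png',p); np.save(f'/tmp/{n}0d.npy',d)
    c=calibration(n); print(n,{k:np.round(np.array(v).ravel(),4).tolist() for k,v in c.items()})
    R=cv2.Rodrigues(np.array(c['rvec'],float))[0]; print(-R.T@np.array(c['tvec']).ravel(), R[2])
E
```

```text
total 12
drwxr-xr-x  3 agent agent 4096 Dec  7 15:48 .
drwxr-xr-x 23 root  root  4096 Dec  7 15:48 ..
drwxr-xr-x  2 agent agent 4096 Dec  7 15:48 pics
0.0 [ 0.25877716 -0.62292681  0.30292023] [-8.98075896e-04  9.80678270e-01  1.95625290e-01 -2.66540033e-04] 0.0854321537239575 [-0.14589261  0.94099499  0.22821579]
scene {'fx': [549.4021], 'fy': [549.4021], 'cx': [321.0046], 'cy': [236.0424], 'rvec': [1.3308, 2.2596, -0.9094], 'tvec': [0.2559, -0.2852, 1.9112]}
[1.44438499 0.53380969 1.19507722] [-0.59511204 -0.34418756 -0.72620698]
top {'fx': [476.0332], 'fy': [476.0332], 'cx': [323.3972], 'cy': [236.7839], 'rvec': [2.1678, -2.1194, 0.166], 'tvec': [-0.0148, 0.5741, 1.5481]}
[ 3.33622688e-01 -1.05494111e-04  1.61717603e+00] [ 0.15121805 -0.00106267 -0.98849986]
wrist {'fx': [340.259], 'fy': [340.259], 'cx': [319.8039], 'cy': [239.9106], 'rvec': [-2.4247, 1.6179, 0.2173], 'tvec': [-0.6749, -0.0332, 0.3777]}
[ 0.32065198 -0.59834655  0.37203337] [-0.24189996 -0.098552   -0.96528333]
```

View pics/scene0.png

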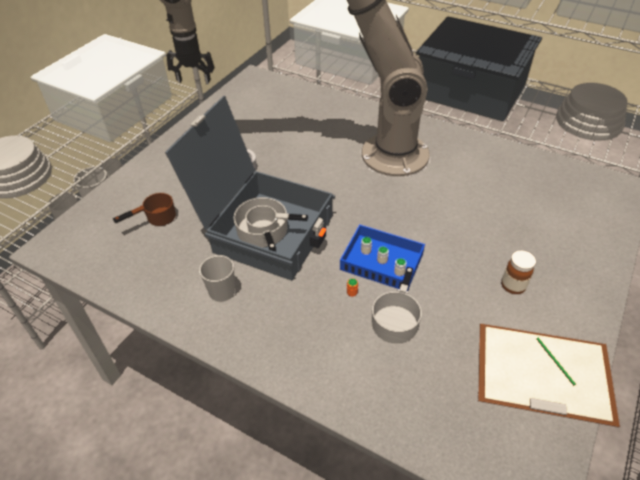

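View pics/top0.png

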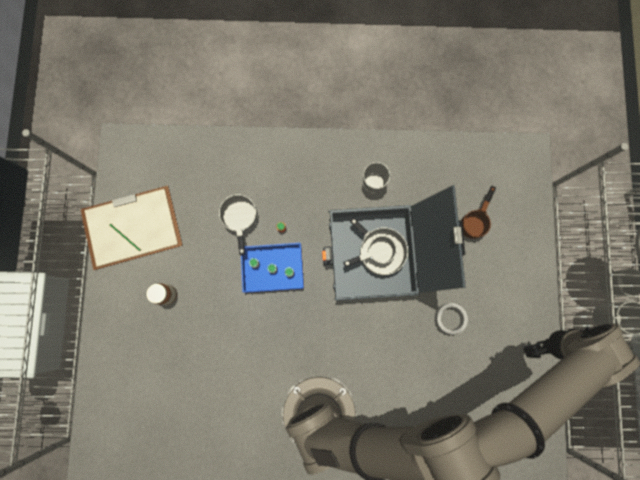

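View pics/wrist0.png

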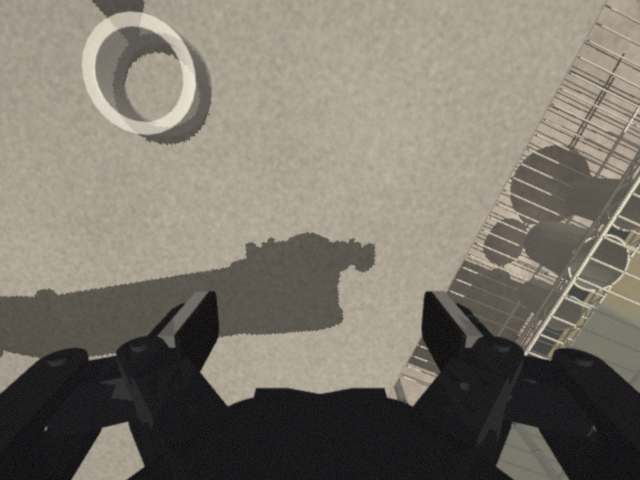

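The top view shows the case at (370,255) with its lid open. Pan_a and pan_e are at about (383,252), and one loose pan is at (238,213) with its handle over the basket edge. The basket is at (273,269) and the tape at (452,319). Next I'll zoom in and measure.

```bash
cat > h.py <<'E'
from cell import env,kin,camera,calibration,job
import cv2,numpy as np
def cal(n):
    c=calibration(n); R=cv2.Rodrigues(np.array(c['rvec'],float))[0]; t=np.array(c['tvec'],float).ravel()
    K=np.array([[c['fx'],0,c['cx']],[0,c['fy'],c['cy']],[0,0,1]]); return K,R,t
def ray(C,uv,z):
    K,R,t=C; uv=np.atleast_2d(np.asarray(uv,float)); o=-R.T@t
    d=(R.T@np.linalg.inv(K)@np.c_[uv,np.ones(len(uv))].T).T
    return o+d*((z-o[2])/d[:,2])[:,None]
def cloud(C,d):
    K,R,t=C; v,u=np.mgrid[0:480,0:640]; 
    p=np.stack([(u-K[0,2])/K[0,0]*d,(v-K[1,2])/K[1,1]*d,d],-1)
    return (p-t)@R
def proj(C,P):
    K,R,t=C; q=(np.atleast_2d(P)@R.T+t)@K.T; return q[:,:2]/q[:,2:]
def crop(p,x0,y0,x1,y1,f,name):
    cv2.imwrite(name,cv2.resize(p[y0:y1,x0:x1],None,fx=f,fy=f,interpolation=cv2.INTER_CUBIC))
E
python3 - <<'E'
from h import *
p=cv2.imread('pics/top0.png'); crop(p,320,180,500,315,4.4,'pics/t1.png'); crop(p,200,180,335,315,4.4,'pics/t2.png')
d=np.load('/tmp/top0d.npy'); X=cloud(cal('top'),d)
for uv in [(238,213),(222,208),(250,300),(383,252),(380,251),(300,320),(150,360),(158,293),(375,180),(241,240),(375,290),(335,230),(405,300)]:
    print(uv,np.round(X[uv[1],uv[0]],4))
E
```

```text
(238, 213) [ 6.576e-01  2.955e-01 -4.000e-04]
(222, 208) [0.6653 0.3429 0.0406]
(250, 300) [0.3601 0.24   0.0023]
(383, 252) [ 0.5314 -0.2052  0.0131]
(380, 251) [ 0.5343 -0.1948  0.0152]
(300, 320) [0.2976 0.0701 0.0021]
(150, 360) [0.1572 0.5592 0.0056]
(158, 293) [0.3737 0.5141 0.1091]
(375, 180) [ 0.7861 -0.178   0.0008]
(241, 240) [0.5538 0.2688 0.0673]
(375, 290) [ 0.4026 -0.1791  0.0108]
(335, 230) [ 0.6051 -0.0412  0.0026]
(405, 300) [ 0.3718 -0.2815  0.0008]
```

View pics/t1.png

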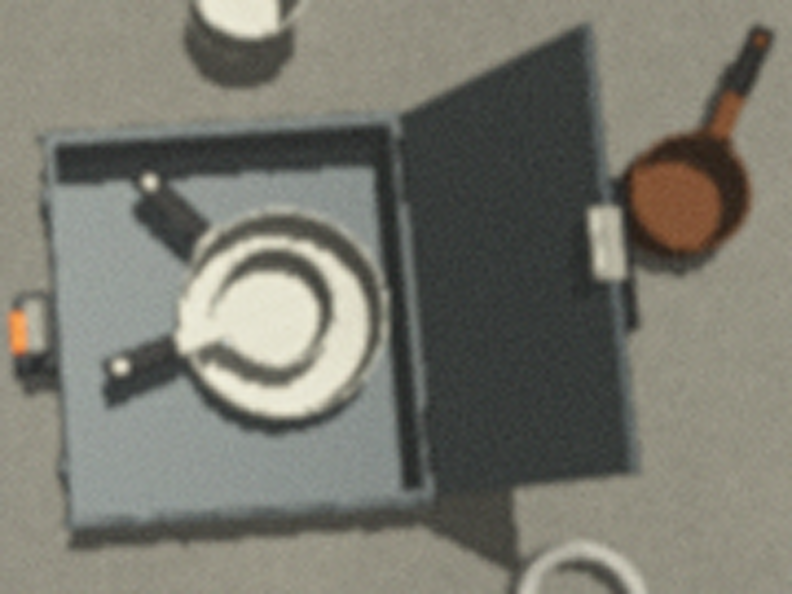

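View pics/t2.png

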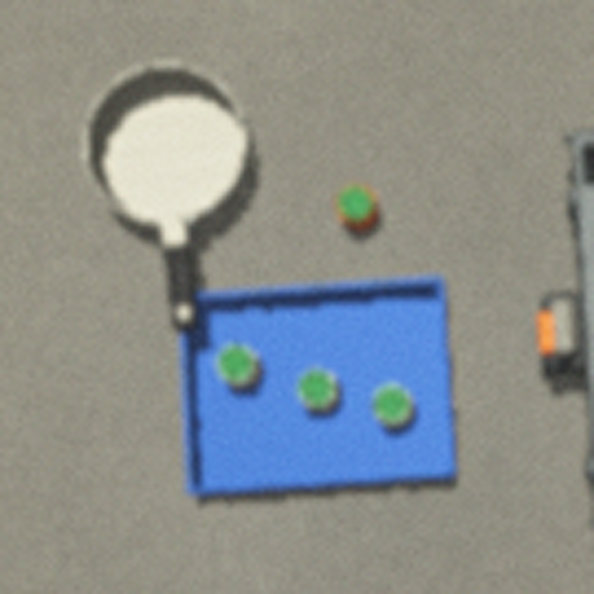

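```bash
cat >> h.py <<'E'
def qd(yaw): return np.array([0,np.cos(yaw/2),np.sin(yaw/2),0])
def st(): 
    s=env.get_state(); print('t %.1f'%s['time'],np.round(s['tcp_pos'],4),'F',np.round(s['force'],1),'op %.4f'%s['opening']); return s
def snap(n,name):
    C=cal(n); p,d=camera(n); cv2.imwrite(f'pics/{name}.png',p); np.savez(f'/tmp/{name}.npz',p=p,d=d,K=C[0],R=C[1],t=C[2]); return C,p,d
def load(name):
    f=np.load(f'/tmp/{name}.npz'); return (f['K'],f['R'],f['t']),f['p'],f['d']
E
python3 - <<'E'
from h import *
env.reach([0.47,-0.12,0.45],qd(0)); st(); snap('wrist','w1')
env.reach([0.53,0.2,0.45],qd(0)); st(); snap('wrist','w2')
E
```

```text
t 2.2 [ 0.4699 -0.121   0.4497] F [-0.6 -0.7 -0.7] op 0.0856
t 3.5 [0.5306 0.1982 0.4498] F [ 0.  -0.6  0.2] op 0.0856
```

View pics/w1.png

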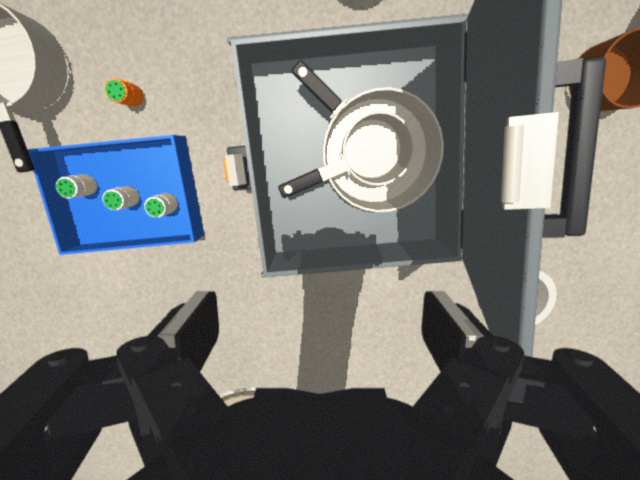

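View pics/w2.png

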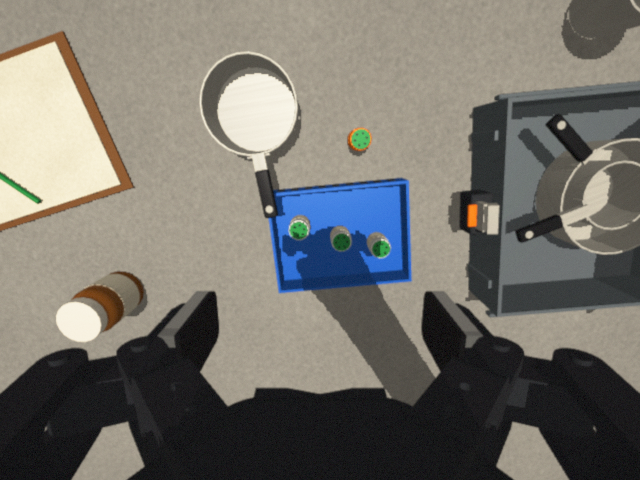

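```bash
python3 - <<'E'
from h import *
C,p,d=load('w1')
for uv in [(232,40),(264,275),(466,17),(463,262)]: print('case',uv,np.round(ray(C,uv,.095)[0],4))
X=cloud(C,d)
print('floor',X[220,330],'bench',X[330,240], 'rim', X[39,350],X[268,350])
for uv,z in [((299,67),.071),((338,110),.071),((285,190),.075),((340,172),.075)]: print(uv,np.round(ray(C,uv,z)[0],4),np.round(X[uv[1],uv[0]],4))
print('lid inside', [np.round(X[v,u],3) for u,v in [(490,100),(520,100),(490,220),(515,250),(550,100)]])
C2,p2,d2=load('w2'); X2=cloud(C2,d2)
for uv,z in [((268,210),.066),((261,172),.066),((259,158),.066)]: print(uv,np.round(ray(C2,uv,z)[0],4),np.round(X2[uv[1],uv[0]],4))
for uv in [(272,193),(408,180),(411,281),(280,292)]: print('bsk',np.round(ray(C2,uv,.045)[0],4))
from scipy.optimize import least_squares
def circ(X,x0,y0,r,zl,zh,ang):
    m=(X[...,2]>zl)&(X[...,2]<zh)&(np.hypot(X[...,0]-x0,X[...,1]-y0)<r)
    P=X[m]; f=least_squares(lambda q:np.hypot(P[:,0]-q[0],P[:,1]-q[1])-q[2],[x0,y0,r-.02],loss='soft_l1',f_scale=.002)
    print('circ',len(P),np.round(f.x,4),'rms',np.sqrt(np.mean(f.fun**2)),np.median(P[:,2]))
circ(X2,.66,.295,.085,.055,.0625,0)
circ(X,.533,-.203,.095,.062,.068,0)
circ(X,.533,-.203,.06,.066,.073,0)
for C,p,X,n in((C,p,X,'w1'),(C2,p2,X2,'w2')):
  h=cv2.cvtColor(p,cv2.COLOR_BGR2HSV); m=cv2.inRange(h,(45,120,60),(75,255,255)); nn,l,s,c=cv2.connectedComponentsWithStats(m)
  for i in range(1,nn):
    if s[i,4]>40: print(n,s[i,4],np.round(c[i],1),np.round(ray(C,c[i],.049)[0],4))
E
```

```text
case (232, 40) [ 0.6525 -0.024   0.095 ]
case (264, 275) [ 0.3738 -0.0472  0.095 ]
case (466, 17) [ 0.6746 -0.2819  0.095 ]
case (463, 262) [ 0.3916 -0.3093  0.095 ]
floor [ 0.42874994 -0.1371388   0.00266968] bench [ 0.2368827   0.01499992 -0.00120643] rim [ 0.66030427 -0.15731528  0.06954059] [ 0.38322423 -0.16118624  0.09440665]
(299, 67) [ 0.63   -0.0968  0.071 ] [ 0.6291 -0.097   0.0757]
(338, 110) [ 0.5816 -0.1441  0.071 ] [ 0.5812 -0.1439  0.0746]
(285, 190) [ 0.4837 -0.0762  0.075 ] [ 0.4844 -0.0768  0.0804]
(340, 172) [ 0.5066 -0.1474  0.075 ] [ 0.5068 -0.1472  0.0774]
lid inside [array([ 0.571, -0.251,  0.242]), array([ 0.561, -0.23 ,  0.321]), array([ 0.483, -0.253,  0.26 ]), array([ 0.479, -0.234,  0.33 ]), array([ 0.558, -0.229,  0.348])]
(268, 210) [0.5168 0.2671 0.066 ] [0.5178 0.2662 0.0717]
(261, 172) [0.5671 0.2741 0.066 ] [0.5674 0.2732 0.0714]
(259, 158) [0.5849 0.2759 0.066 ] [0.585  0.2753 0.069 ]
bsk [0.5369 0.2637 0.045 ]
bsk [0.5543 0.0758 0.045 ]
bsk [0.4053 0.0616 0.045 ]
bsk [0.3882 0.2576 0.045 ]
circ 937 [0.6496 0.2874 0.0599] rms 0.0010907964519943348 0.06021898471514383
circ 1247 [ 0.5315 -0.2021  0.0756] rms 0.013181857481256281 0.06537901585309026
circ 561 [ 0.5358 -0.1955  0.044 ] rms 0.001030679940060118 0.06944744174366524
w1 295 [114.8  89.8] [0.6085 0.1402 0.049 ]
w1 247 [ 65.1 187.6] [0.4844 0.2281 0.049 ]
w1 231 [111.9 199.9] [0.4673 0.1667 0.049 ]
w1 220 [154.  207.2] [0.457  0.1097 0.049 ]
w2 242 [360.6 139. ] [0.6085 0.1431 0.049 ]
w2 185 [ 18.9 188. ] [0.5453 0.6101 0.049 ]
w2 201 [298.3 230.2] [0.4846 0.2279 0.049 ]
w2 192 [341.2 241.8] [0.4673 0.1668 0.049 ]
w2 196 [380.8 248.7] [0.4569 0.1097 0.049 ]
```

```bash
python3 - <<'E'
from h import *
from scipy.optimize import least_squares
C,p,d=load('w1'); X=cloud(C,d)
q=np.array([.533,-.203,.0765])
for k in range(4):
    r=np.hypot(X[...,0]-q[0],X[...,1]-q[1]); m=(X[...,2]>.061)&(X[...,2]<.0715)&(abs(r-.0765)<.012-.002*k)
    P=X[m]; f=least_squares(lambda q:np.hypot(P[:,0]-q[0],P[:,1]-q[1])-q[2],q,loss='soft_l1',f_scale=.002); q=f.x; print(len(P),np.round(q,4),np.median(P[:,2]))
env.reach([0.44,-0.17,0.45],qd(np.pi/2)); env.grip(0.0)
env.movel([0.44,-0.17,0.395])
print(env.movel([0.44,-0.345,0.395],velocity=.1,stop_force=20)); st()
env.movel([0.44,-0.30,0.395]); env.movel([0.44,-0.2,0.45]);
env.reach([0.47,-0.12,0.45],qd(0)); snap('wrist','w3'); env.grip(0.085); st()
E
```

```text
1182 [ 0.5316 -0.2022  0.076 ] 0.06537056858058346
1085 [ 0.5316 -0.2018  0.0758] 0.06535232084571725
1085 [ 0.5316 -0.2018  0.0758] 0.06535232084571725
1085 [ 0.5316 -0.2018  0.0758] 0.06535232084571725
False
t 8.8 [ 0.4401 -0.3447  0.3952] F [-0.2 -0.2  0.6] op 0.0002
t 12.5 [ 0.47 -0.12  0.45] F [-0.7  0.   1. ] op 0.0851
```

View pics/w3.png

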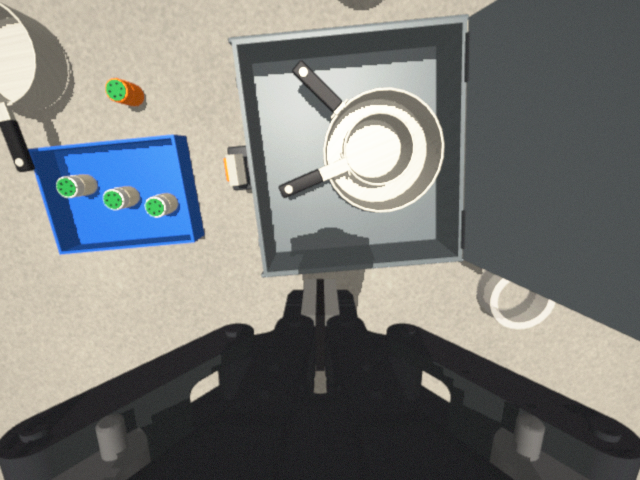

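```bash
cat >> h.py <<'E'
def grips(C,p,d,zl=.055,zh=.1,box=(.3,.9,-.27,.5)):
    """black grips: connected dark blobs above bench; ray at given depth z median"""
    X=cloud(C,d); V=p.max(2); m=((V<75)&(X[...,2]>zl)&(X[...,2]<zh)&(X[...,0]>box[0])&(X[...,0]<box[1])&(X[...,1]>box[2])&(X[...,1]<box[3])).astype(np.uint8)
    m=cv2.morphologyEx(m,cv2.MORPH_OPEN,np.ones((3,3),np.uint8))
    n,l,s,c=cv2.connectedComponentsWithStats(m); out=[]
    for i in range(1,n):
        if s[i,4]<120: continue
        v,u=np.nonzero(l==i); z=np.median(X[v,u,2]); P=ray(C,np.c_[u,v],z)[:,:2]
        # include rivet: use rotated rect
        (cx,cy),(w,h),a=cv2.minAreaRect((P*1000).astype(np.float32))
        B=cv2.boxPoints(((cx,cy),(w,h),a))
        e=(B[1]-B[0]) if np.linalg.norm(B[1]-B[0])>np.linalg.norm(B[2]-B[1]) else (B[2]-B[1]); 
        print('grip px',np.round(c[i]),'ctr',np.round([cx/1000,cy/1000],4),'z %.4f'%z,'L %.0f W %.0f'%(max(w,h),min(w,h)),'ang %.1f'%(np.degrees(np.arctan2(e[1],e[0]))%180),s[i,4]); out.append((cx/1000,cy/1000,z,np.arctan2(e[1],e[0])))
    return out
E
python3 - <<'E'
from h import *
for n in('w1','w2','w3'): print(n); grips(*load(n))
E
```

```text
w1
grip px [312.  78.] ctr [ 0.5331 -0.1591] z 0.0717 L 264 W 249 ang 5.0 2648
grip px [ 16. 144.] ctr [0.5389 0.264 ] z 0.0699 L 62 W 23 ang 11.0 793
grip px [418. 254.] ctr [ 0.3964 -0.2558] z 0.0763 L 31 W 13 ang 95.0 181
grip px [340. 261.] ctr [ 0.3868 -0.1493] z 0.0758 L 112 W 14 ang 94.9 749
w2
grip px [494. 156.] ctr [ 0.59   -0.0137] z 0.0729 L 134 W 48 ang 4.9 1813
grip px [569. 139.] ctr [ 0.6085 -0.1139] z 0.0752 L 71 W 21 ang 47.6 870
grip px [266. 190.] ctr [0.5417 0.2678] z 0.0705 L 54 W 18 ang 9.9 454
grip px [540. 227.] ctr [ 0.4941 -0.0921] z 0.0792 L 59 W 21 ang 112.5 594
grip px [492. 272.] ctr [ 0.426  -0.0381] z 0.0763 L 117 W 24 ang 4.9 1052
grip px [570. 300.] ctr [ 0.3879 -0.1583] z 0.0754 L 194 W 21 ang 94.9 1804
w3
grip px [327.  48.] ctr [ 0.6146 -0.1517] z 0.0720 L 248 W 99 ang 95.1 2087
grip px [ 17. 144.] ctr [0.539  0.2639] z 0.0700 L 62 W 22 ang 10.4 801
grip px [260. 199.] ctr [ 0.4656 -0.0426] z 0.0700 L 174 W 6 ang 5.0 534
grip px [336. 261.] ctr [ 0.3867 -0.1434] z 0.0752 L 101 W 13 ang 95.6 605
```

```bash
cat >> h.py <<'E'
def pose_q(pos,handle_deg):
    best=None
    for y in (handle_deg,handle_deg-180,handle_deg+180):
        q=qd(np.radians(y)); j=kin.inverse_kinematics(pos,q)
        if j is not None:
            s=abs(j[6])
            if best is None or s<best[0]: best=(s,y,q)
    print('yaw',best[1],'j7 %.2f'%best[0]); return best[2]
def pick(xy,z,ang,op=.05,dz=.054,hi=.35,f=100,lift=True):
    q=pose_q([xy[0],xy[1],hi],ang)
    env.reach([xy[0],xy[1],hi],q); env.grip(op)
    F0=np.array(env.get_state()['force'])
    env.movel([xy[0],xy[1],z+dz+.03],velocity=.2)
    hit=env.movel([xy[0],xy[1],z+dz],velocity=.05,stop_force=15); print('hit',hit)
    env.grip(0.0,f_grip=f); s=st()
    if lift:
        env.movel([xy[0],xy[1],z+dz+.02],velocity=.05); st(); env.movel([xy[0],xy[1],hi],velocity=.15); env.dwell(.2); s=st(); print('dF',np.round(np.array(s['force'])-F0,2))
    return q
E
python3 - <<'E'
from h import *
a=np.radians(112.5); c=np.array([.5358,-.1940]); u=np.array([np.cos(a),np.sin(a)])
pick(c+.095*u,.075,112.5)
snap('scene','s1'); snap('top','tp1')
E
```

```text
yaw 112.5 j7 0.37
hit False
t 16.8 [ 0.4995 -0.1062  0.1293] F [-1.3 -0.1  3.3] op 0.0159
t 17.4 [ 0.4995 -0.1063  0.1492] F [ 0.5 -0.7 -1.9] op 0.0161
t 19.0 [ 0.4993 -0.1062  0.3494] F [ 0.5  0.  -1. ] op 0.0163
dF [ 0.26  0.4  -0.42]
```

View pics/s1.png

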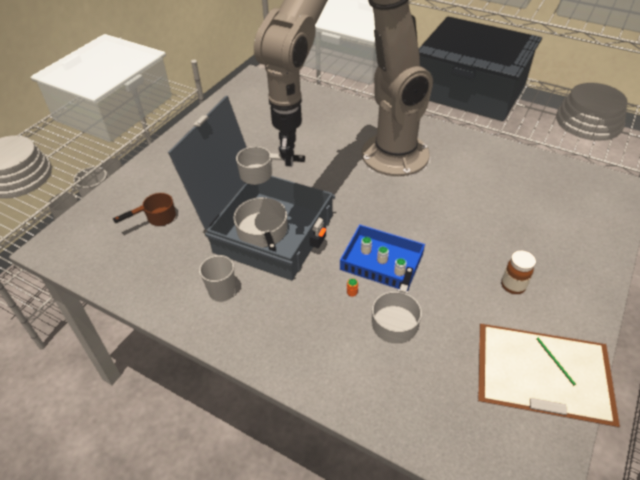

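Pan_e hangs level in the grip at (255,165), clear of pan_a. I'll set it on the bench next.

```bash
cat >> h.py <<'E'
def place(xy,ang,z,hi=.35,over=.006,sf=6,op=.05,vel=.04):
    """z: expected TCP height at contact"""
    q=pose_q([xy[0],xy[1],hi],ang); env.reach([xy[0],xy[1],hi],q); env.dwell(.3)
    env.movel([xy[0],xy[1],z+.02],velocity=.12); 
    hit=env.movel([xy[0],xy[1],z-over],velocity=vel,stop_force=sf); print('contact',hit); st()
    env.grip(op); env.movel([xy[0],xy[1],hi],velocity=.2); st()
E
python3 - <<'E'
from h import *
env.movel([.52,.03,.35],velocity=.25)
a=np.radians(150); c=np.array([.74,0.0]); u=np.array([np.cos(a),np.sin(a)])
place(c+.095*u,150,.120)
# look at c
env.reach([0.53,0.2,0.45],qd(0)); C,p,d=snap('wrist','w4'); grips(C,p,d,box=(.35,.9,0,.5))
E
```

```text
yaw 150 j7 0.62
contact True
t 23.2 [0.6574 0.0477 0.1199] F [-0.5 -0.2  5.1] op 0.0159
t 24.9 [0.6572 0.0472 0.3485] F [-0.4 -0.1 -0.1] op 0.0499
grip px [437. 103.] ctr [0.6464 0.0559] z 0.0703 L 57 W 19 ang 149.7 624
grip px [267. 189.] ctr [0.5441 0.2683] z 0.0705 L 50 W 18 ang 9.4 444
```

View pics/w4.png

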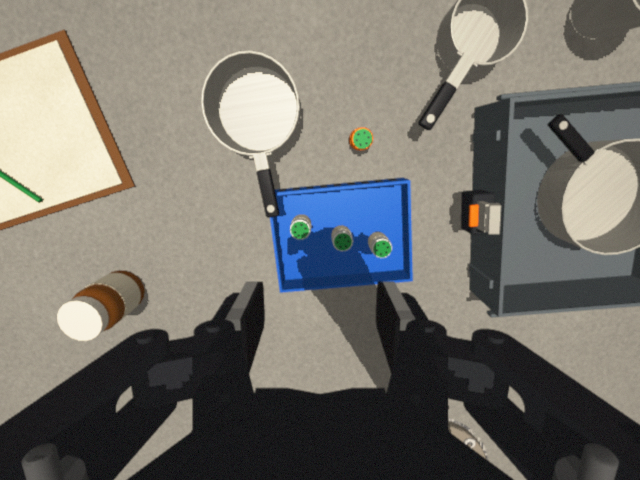

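```bash
python3 - <<'E'
from h import *
a=np.radians(190.3); c=np.array([.6496,.2874]); u=np.array([np.cos(a),np.sin(a)])
pick(c+.0905*u,.066,190.3,dz=.057)
env.movel([.5,.06,.35],velocity=.25)
a=np.radians(95); u=np.array([np.cos(a),np.sin(a)]); c=np.array([.5313,-.2005])
place(c+.0905*u,95,.132)
env.reach([0.47,0.0,0.45],qd(0)); C,p,d=snap('wrist','w5'); grips(C,p,d,box=(.38,.9,-.27,.5))
E
```

```text
yaw 190.3 j7 0.73
hit False
t 32.2 [0.5606 0.2715 0.1236] F [-1.2 -1.7  5. ] op 0.0163
t 32.7 [0.5606 0.271  0.143 ] F [ 0.2 -0.3 -3.4] op 0.0156
t 34.5 [0.5604 0.2711 0.3494] F [ 0.3 -0.3 -3.4] op 0.0158
dF [ 0.21 -0.2  -3.1 ]
yaw 95 j7 0.08
contact True
t 39.2 [ 0.5234 -0.1099  0.1323] F [-1.2  0.   6.7] op 0.0156
t 40.8 [ 0.5228 -0.1104  0.3489] F [-0.5 -0.5 -0.6] op 0.0503
grip px [449.  38.] ctr [ 0.6598 -0.1512] z 0.0728 L 243 W 8 ang 95.0 1563
grip px [430.  95.] ctr [ 0.6016 -0.1326] z 0.0756 L 37 W 10 ang 32.7 163
grip px [397. 162.] ctr [ 0.5185 -0.0959] z 0.0794 L 45 W 11 ang 99.4 247
```

View pics/w5.png

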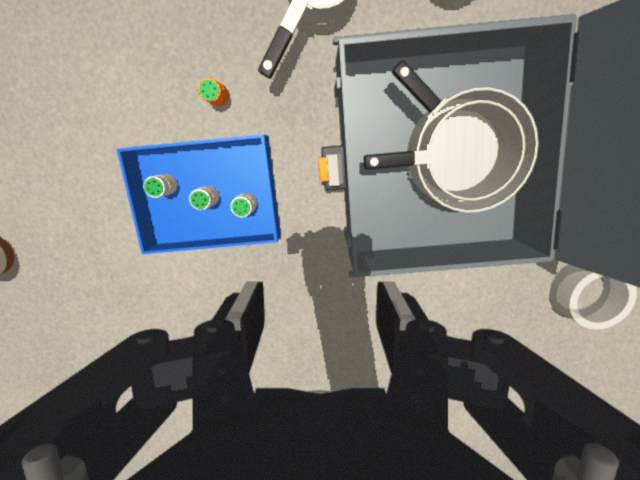

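Pan_c sits in pan_a with its handle straight to the front at (395,160), and pan_a's handle is at (418,85). Next I'll re-check pan_e and move it over.

```bash
python3 - <<'E'
from h import *
env.reach([0.56,0.06,0.42],qd(0)); C,p,d=snap('wrist','w6'); g=grips(C,p,d,box=(.38,.9,-.27,.5))
X=cloud(C,d)
from scipy.optimize import least_squares
q=np.array([.74,0,.0445])
for k in range(3):
    r=np.hypot(X[...,0]-q[0],X[...,1]-q[1]); m=(X[...,2]>.056)&(X[...,2]<.064)&(r<.055); P=X[m]
    f=least_squares(lambda q:np.hypot(P[:,0]-q[0],P[:,1]-q[1])-q[2],q,loss='soft_l1',f_scale=.002); q=f.x
print(len(P),np.round(q,4))
E
```

```text
grip px [391. 139.] ctr [ 0.6359 -0.0227] z 0.0736 L 34 W 7 ang 5.9 173
grip px [470. 165.] ctr [ 0.6088 -0.1155] z 0.0755 L 68 W 18 ang 47.8 803
grip px [390. 220.] ctr [ 0.5305 -0.0179] z 0.0721 L 148 W 35 ang 5.0 704
grip px [440. 233.] ctr [ 0.524  -0.0857] z 0.0795 L 63 W 19 ang 93.6 659
755 [ 0.7407 -0.0012  0.044 ]
```

View pics/w6.png

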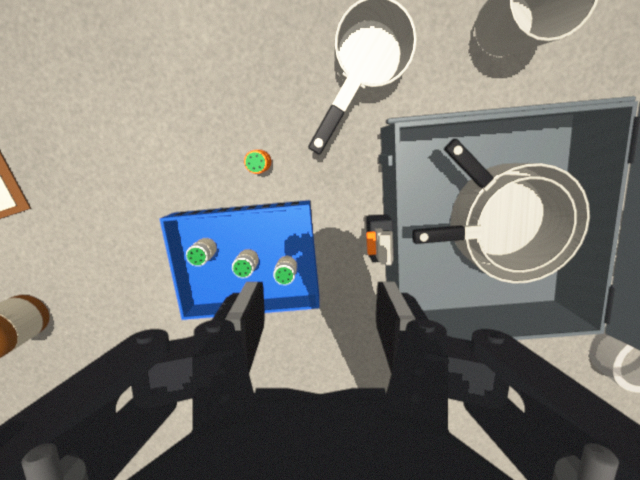

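```bash
python3 - <<'E'
from h import *
C,p,d=load('w6')
a=ray(C,[(318,149)],.066)[0,:2]; b=ray(C,[(360,78)],.066)[0,:2]; print(a,b)
c=np.array([.7407,-.0012]); v=a-c; ang=np.degrees(np.arctan2(v[1],v[0])); print(ang,np.hypot(*v))
u=np.array([np.cos(np.radians(ang)),np.sin(np.radians(ang))])
pick(c+.095*u,.066,ang)
env.movel([.5,.04,.35],velocity=.25)
A=141; r=np.radians(A); u=np.array([np.cos(r),np.sin(r)]); c=np.array([.531,-.1985])
place(c+.095*u,A,.133)
env.reach([0.47,0.0,0.45],qd(0)); C,p,d=snap('wrist','w7'); grips(C,p,d,box=(.38,.9,-.27,.5))
E
```

```text
[0.62488317 0.06233867] [0.70291076 0.0145726 ]
151.25023741941862 0.13210110067054168
yaw 151.25023741941862 j7 0.39
hit False
t 47.5 [0.6575 0.0446 0.1205] F [-0.8 -0.7  2.1] op 0.0161
t 48.0 [0.6574 0.0444 0.1401] F [ 0.8  0.2 -1.3] op 0.0161
t 49.8 [0.6573 0.0444 0.3494] F [ 0.7 -0.2 -2.1] op 0.0161
dF [ 0.46 -0.47 -1.94]
yaw 141 j7 0.70
contact True
t 54.0 [ 0.4575 -0.138   0.1328] F [-0.6 -0.5  4.9] op 0.0160
t 55.6 [ 0.4565 -0.1388  0.3489] F [-0.9 -0.1 -0.5] op 0.0498
grip px [446.  39.] ctr [ 0.6594 -0.1469] z 0.0725 L 235 W 8 ang 95.0 1548
grip px [428.  92.] ctr [ 0.6036 -0.1302] z 0.0756 L 33 W 8 ang 37.3 132
grip px [417.  97.] ctr [ 0.5969 -0.1179] z 0.0738 L 40 W 5 ang 49.1 123
grip px [389. 157.] ctr [ 0.5257 -0.0848] z 0.0796 L 43 W 9 ang 94.7 187
grip px [419. 216.] ctr [ 0.4484 -0.1274] z 0.0835 L 56 W 20 ang 141.2 532
```

View pics/w7.png

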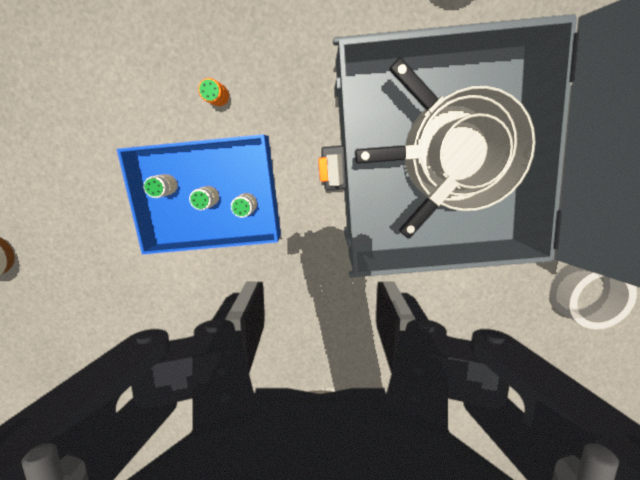

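```bash
python3 - <<'E'
from h import *
C,p,d=load('w7')
h=cv2.cvtColor(p,cv2.COLOR_BGR2HSV); m=cv2.inRange(h,(45,120,60),(75,255,255)); n,l,s,c=cv2.connectedComponentsWithStats(m)
for i in range(1,n):
    if s[i,4]>40: print(s[i,4],np.round(c[i],1),np.round(ray(C,c[i],.049)[0],4))
pick((.4570,.1097),.040,95,op=.055,f=30,hi=.3)
env.movel([.5,-.03,.3],velocity=.25)
place((.5334,-.1957),95,.107,hi=.3,op=.036,sf=4)
env.reach([0.47,0.0,0.45],qd(0)); C,p,d=snap('wrist','w8'); grips(C,p,d,box=(.38,.9,-.27,.5))
E
```

```text
284 [208.7  89.5] [0.6083 0.1413 0.049 ]
232 [153.3 187. ] [0.4846 0.2278 0.049 ]
218 [199.1 199.6] [0.4673 0.1667 0.049 ]
215 [240.4 207. ] [0.4569 0.11   0.049 ]
yaw 95 j7 0.66
hit False
t 61.2 [0.4572 0.1098 0.0944] F [-1.1 -0.3  3.7] op 0.0287
t 61.7 [0.4571 0.1096 0.1142] F [-1.3  0.8 -0. ] op 0.0288
t 63.3 [0.4568 0.1097 0.2995] F [ 0.7 -1.1 -0.1] op 0.0288
dF [ 1.09 -1.45  0.51]
yaw 95 j7 0.12
contact True
t 67.2 [ 0.5334 -0.1958  0.1069] F [-1.   0.4  4.6] op 0.0288
t 68.5 [ 0.5327 -0.1958  0.2988] F [-0.2 -0.  -1.1] op 0.0361
grip px [449.  38.] ctr [ 0.6598 -0.1515] z 0.0727 L 243 W 8 ang 95.1 1541
grip px [389. 158.] ctr [ 0.525  -0.0852] z 0.0795 L 43 W 7 ang 94.7 171
grip px [418. 216.] ctr [ 0.4483 -0.1272] z 0.0834 L 55 W 20 ang 141.0 529
```

View pics/w8.png

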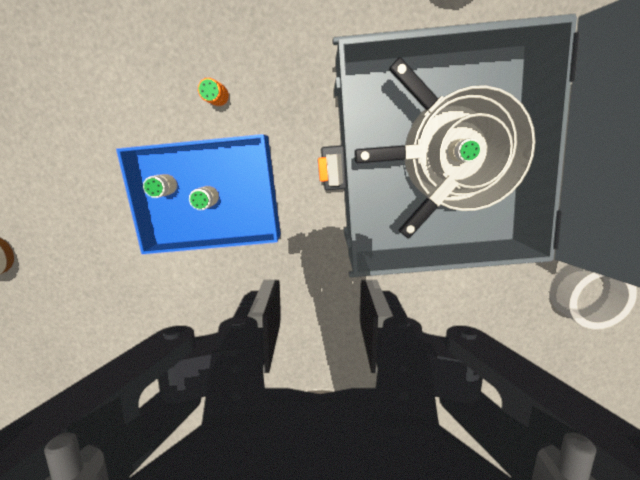

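The tin stands in pan_e at (470,150), two tins remain in the basket, and the handles are fanned. Next is the lid, so I'll measure its angle.

```bash
python3 - <<'E'
from h import *
from scipy.optimize import least_squares
C,p,d=snap('top','tp2'); X=cloud(C,d)
o=np.array([.5331,-.2956]); xa=np.array([np.cos(np.radians(-85)),np.sin(np.radians(-85))]); ya=np.array([np.cos(np.radians(5)),np.sin(np.radians(5))])
L=X[...,:2]-o; cx=L@xa; cy=L@ya; z=X[...,2]
m=(abs(cy)<.13)&(z>.12)&(z<.4)&(abs(cx)<.15)
print(m.sum(), 'maxz',np.percentile(z[m],[1,50,99]))
a=np.polyfit(z[m]-.095,cx[m],1); print(a, 'theta',np.pi/2+np.arctan(a[0]))
t=m&(z>np.percentile(z[m],90)); print(np.median(cx[t]),np.median(z[t]),cy[t].min(),cy[t].max())
crop(p,320,150,560,330,3.3,'pics/t3.png')
E
```

```text
3748 maxz [0.12374661 0.2627669  0.36073786]
[ 0.24766701 -0.00221696] theta 1.8135780288264296
0.06004701168652723 0.351857426133767 -0.12981747914054978 0.12897605035385912
```

View pics/t3.png

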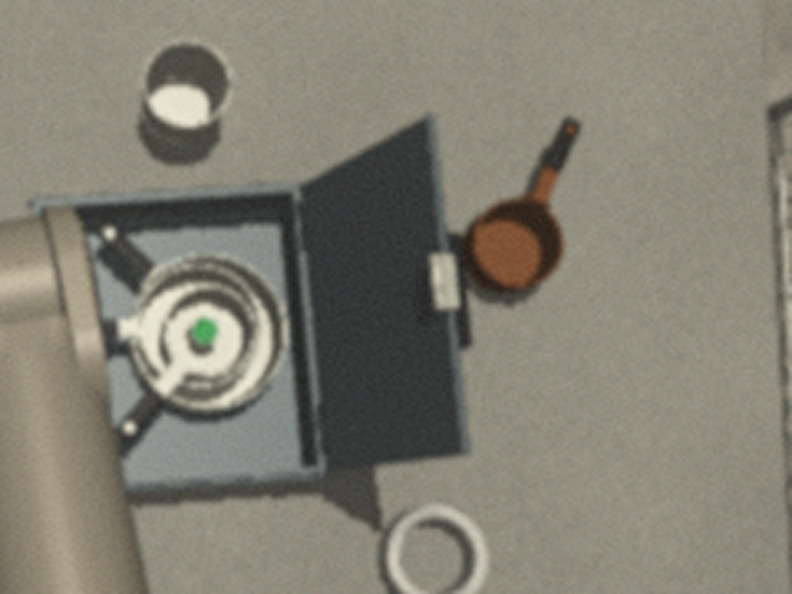

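```bash
cat >> h.py <<'E'
o=np.array([.5331,-.2956]); xa=np.array([np.cos(np.radians(-85)),np.sin(np.radians(-85))]); ya=np.array([np.cos(np.radians(5)),np.sin(np.radians(5))])
def W(cx,cy,z): return [*(o+cx*xa+cy*ya),z]
E
python3 - <<'E'
from h import *
env.grip(0.0); env.movel([.47,0,.5],velocity=.25)
p0=W(.115,-.095,.5); q=pose_q(p0,95); env.reach(p0,q)
env.movel(W(.115,-.095,.408),velocity=.15)
for th in np.arange(1.75,.87,-.125):
    s=.235; cx=-s*np.cos(th)+.02*np.sin(th); z=.095+s*np.sin(th)+.02*np.cos(th)+.073
    h=env.movel(W(cx,-.095,z),velocity=.1,stop_force=20)
    if h: print('stop',th); break
st()
C,p,d=snap('scene','s2')
E
```

```text
yaw 95 j7 0.54
t 77.4 [ 0.4266 -0.1689  0.3611] F [-0.  -0.9  1.1] op 0.0002
```

View pics/s2.png

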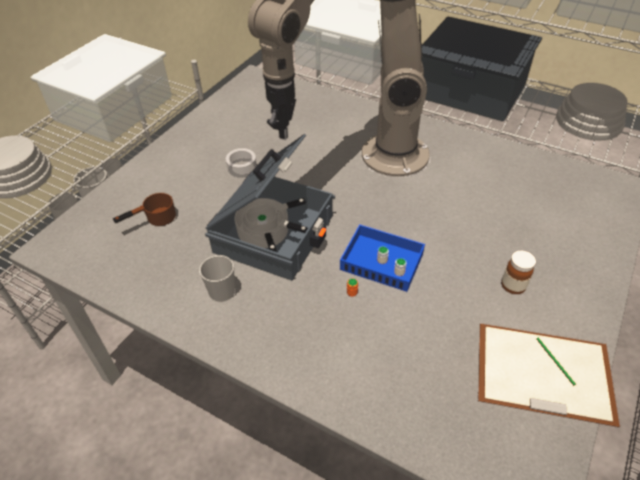

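The lid has come free of the fingers and is sinking. Pans and tin are still in place at (262,220). I'll back off and wait for it to settle.

```bash
python3 - <<'E'
from h import *
s=env.get_state(); env.movel([*s['tcp_pos'][:2],.45],velocity=.2)
env.reach(W(-.19,-.02,.42),qd(np.radians(5))); env.dwell(3)
C,p,d=snap('wrist','w9'); X=cloud(C,d); st()
snap('scene','s3')
E
```

```text
t 82.7 [ 0.4966 -0.108   0.42  ] F [0.2 0.5 0.4] op 0.0004
```

View pics/w9.png

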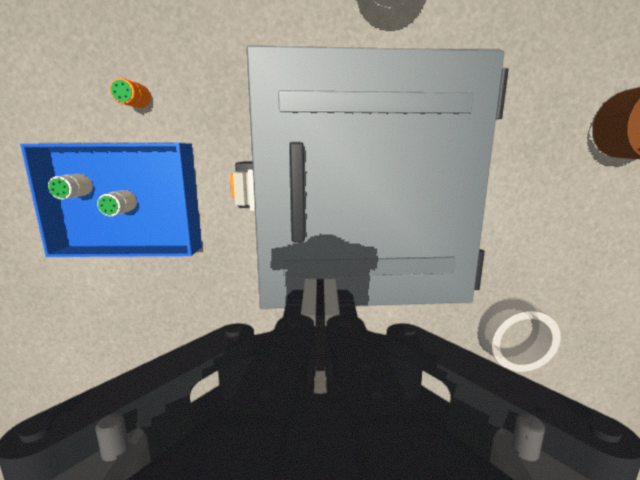

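View pics/s3.png

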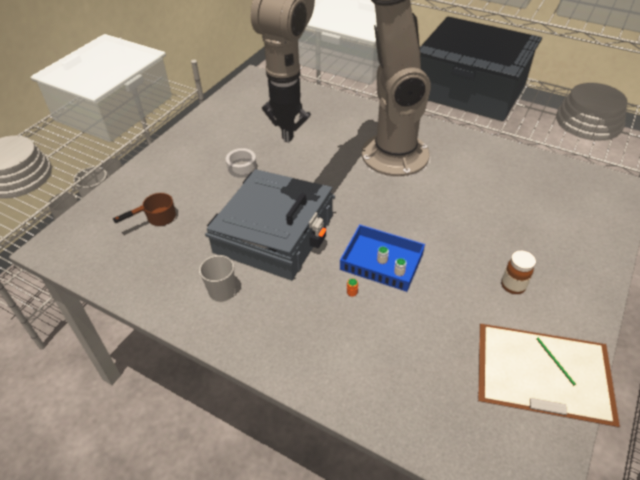

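```bash
python3 - <<'E'
from h import *
C,p,d=load('w9'); X=cloud(C,d)
m=((p.max(2)<90)&(X[...,2]>.12)&(X[...,2]<.19)).astype(np.uint8); m[:120]=0; m[260:]=0; m[:,:270]=0;m[:,330:]=0
v,u=np.nonzero(m); z=np.median(X[v,u,2]); print(len(v),u.mean(),v.mean(),z)
for zz in(.145,.154,z): 
    P=ray(C,[((u.min()+u.max())/2,(v.min()+v.max())/2)],zz)[0]; L=P[:2]-o; print(zz,P,L@xa,L@ya)
print('lid free edge z',X[80,262],X[200,268],X[200,480])
E
```

```text
900 297.53444444444443 202.17 0.15233026324749116
0.145 [ 0.50998327 -0.07552075  0.145     ] -0.22125653334991954 -0.0038475961448050646
0.154 [ 0.51137439 -0.07623407  0.154     ] -0.2204246831833793 -0.0025239378972870485
0.15233026324749116 [ 0.5111163  -0.07610174  0.15233026] -0.22057901327178517 -0.0027695113221362557
lid free edge z [ 0.62326149 -0.03955265  0.11919704] [ 0.50327698 -0.05103668  0.11780796] [ 0.52190389 -0.28948044  0.10296458]
```

```bash
python3 - <<'E'
from h import *
p0=W(-.218,0,.27); q=pose_q(p0,95); env.reach(p0,q); env.dwell(.3); st()
h=env.movel(W(-.218,0,.205),velocity=.03,stop_force=27); print(h); st(); env.dwell(.3); st()
env.movel(W(-.218,0,.27),velocity=.1); env.dwell(.5)
env.reach(W(-.19,-.02,.42),qd(np.radians(5)))
C,p,d=snap('wrist','w10'); X=cloud(C,d)
print('lid free edge z',X[80,262],X[200,268],X[200,480])
C,p9,d9=load('w9'); X9=cloud(C,d9)
for nm,Y in(('b',X9),('a',X)):
    z=np.median(Y[60:110,258:270,2]); z2=np.median(Y[150:230,440:470,2]); print(nm,z,z2,z-z2)
E
```

```text
yaw 95 j7 0.29
t 84.2 [ 0.5142 -0.0785  0.2704] F [-0.  -1.  -0.9] op -0.0000
True
t 85.9 [ 0.5143 -0.0781  0.2121] F [-3.  -0.1 10.1] op -0.0002
t 86.2 [ 0.5143 -0.0781  0.2121] F [-2.8 -0.6  9.2] op 0.0001
lid free edge z [ 0.62502918 -0.03667008  0.1036042 ] [ 0.50045635 -0.04902898  0.10361453] [ 0.52174999 -0.28914925  0.10268874]
b 0.11870258443067072 0.10488962733546403 0.01381295709520669
a 0.10217861241548509 0.10232097416572072 -0.00014236175023563113
```

View pics/w10.png

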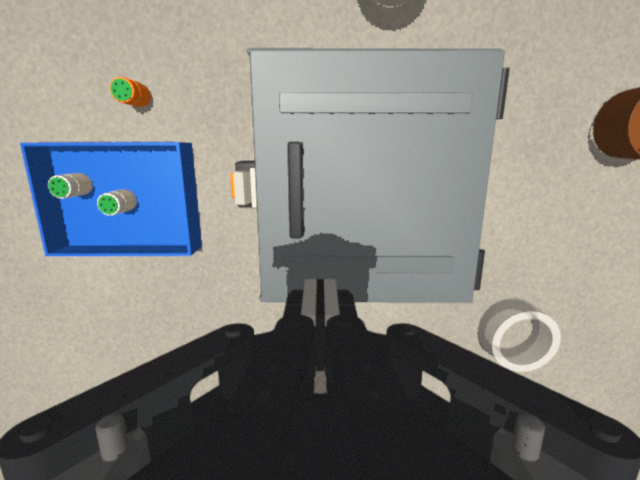

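The lid is flat, with its free edge at z 0.103 against 0.119 before the press. Now the tug.

```bash
python3 - <<'E'
from h import *
p0=W(-.219,0,.26); q=pose_q(p0,5); env.reach(p0,q); env.grip(.05)
env.movel(W(-.219,0,.20),velocity=.15); print(env.movel(W(-.219,0,.187),velocity=.04,stop_force=12))
env.grip(0.0,f_grip=80); env.dwell(.2); s=st(); z0=s['tcp_pos'][2]; xy=s['tcp_pos'][:2]
print('tug stop',env.movel([*xy,z0+.012],velocity=.01,stop_force=16)); st(); env.dwell(.7); s=st(); print('rise',s['tcp_pos'][2]-z0)
env.movel([*xy,z0],velocity=.01); env.dwell(.2); st()
env.grip(.05); env.movel([*xy,.27],velocity=.12); st()
env.reach(W(-.19,-.02,.42),qd(np.radians(5))); env.dwell(.5)
C,p,d=snap('wrist','w11'); X=cloud(C,d); z=np.median(X[60:110,258:270,2]); z2=np.median(X[150:230,440:470,2]); print(z,z2)
snap('scene','s4')
E
```

```text
yaw -175 j7 1.04
False
t 93.0 [ 0.5144 -0.08    0.1875] F [-0.7 -7.3  6. ] op 0.0121
tug stop True
t 93.6 [ 0.5144 -0.0806  0.1897] F [ 2.4  0.7 -3.5] op 0.0124
t 94.3 [ 0.5144 -0.0806  0.1895] F [ 5.4  1.8 -2.8] op 0.0122
rise 0.0020815412988891835
t 94.9 [ 0.5144 -0.0802  0.1875] F [ 3.4 -0.1  0.4] op 0.0122
t 96.2 [ 0.514  -0.0803  0.2694] F [-0.2  0.4 -0.5] op 0.0503
0.10220534833171761 0.10232000094897517
```

View pics/w11.png

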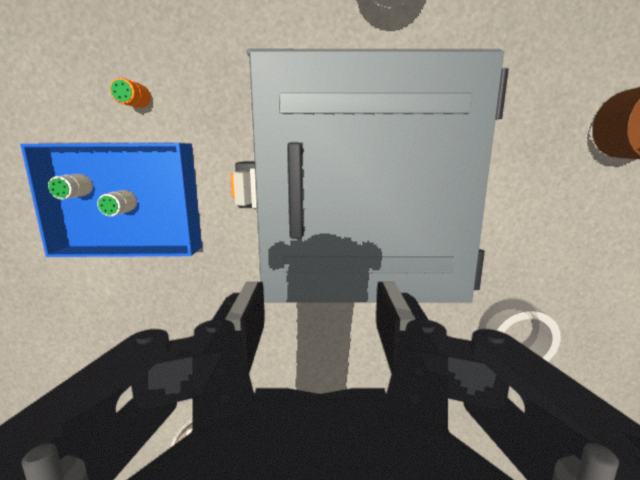

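View pics/s4.png

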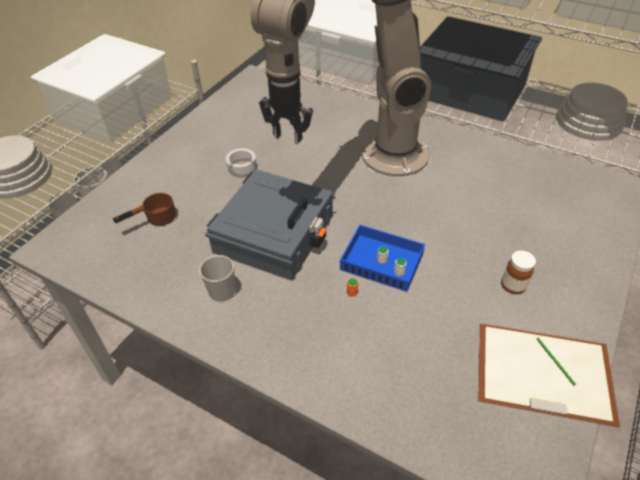

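The first tug's net pull was only about 3 N, below the roughly 5 N needed to lift the lid, so it proves little. I'll tug again, harder.

```bash
python3 - <<'E'
from h import *
p0=W(-.219,0,.26); q=pose_q(p0,5); env.reach(p0,q); env.grip(.05)
env.movel(W(-.219,0,.20),velocity=.15); env.dwell(.2); st(); env.movel(W(-.219,0,.187),velocity=.04,stop_force=12)
env.grip(0.0,f_grip=100); env.dwell(.3); s=st(); z0=s['tcp_pos'][2]; xy=s['tcp_pos'][:2]
for dz in (.001,.002,.0025,.003,.0035,.004,.005,.006,.007,.008):
    h=env.movel([*xy,z0+dz],velocity=.01,stop_force=25); env.dwell(.15); s=env.get_state(); print(dz,h,'rise %.4f'%(s['tcp_pos'][2]-z0),np.round(s['force'],1))
    if h or s['force'][2]<-14: break
env.dwell(.6); s=st(); print('rise',s['tcp_pos'][2]-z0)
C,p,d=snap('scene','s5')
env.movel([*xy,z0],velocity=.01); env.dwell(.2); st()
env.grip(.05); env.movel([*xy,.27],velocity=.12); st()
env.reach(W(-.19,-.02,.42),qd(np.radians(5))); env.dwell(.5)
C,p,d=snap('wrist','w12'); X=cloud(C,d); z=np.median(X[60:110,258:270,2]); z2=np.median(X[150:230,440:470,2]); print(z,z2)
snap('scene','s6'); snap('top','tp3')
E
```

```text
yaw -175 j7 1.12
t 102.2 [ 0.5146 -0.0773  0.201 ] F [-0.  -0.2  0.4] op 0.0500
t 103.4 [ 0.5144 -0.08    0.1875] F [-0.4 -7.9  6.8] op 0.0117
0.001 False rise 0.0008 [ 2.  -4.2 -5.6]
0.002 False rise 0.0019 [ 2.5 -4.3 -4.5]
0.0025 False rise 0.0024 [ 3.1 -4.8 -5.2]
0.003 False rise 0.0026 [ 3.6 -4.8 -7.6]
0.0035 False rise 0.0027 [  6.   -5.5 -12.6]
0.004 False rise 0.0028 [  7.1  -4.5 -17. ]
t 106.6 [ 0.5144 -0.0808  0.1903] F [  7.2  -3.5 -17.1] op 0.0123
rise 0.002796154881784363
t 107.4 [ 0.5144 -0.0802  0.1876] F [ 1.3 -3.7 -2.6] op 0.0124
t 108.7 [ 0.514  -0.0803  0.2694] F [-0.2  0.5 -0.1] op 0.0500
0.10214745543474063 0.10230588239552812
```

View pics/tp3.png

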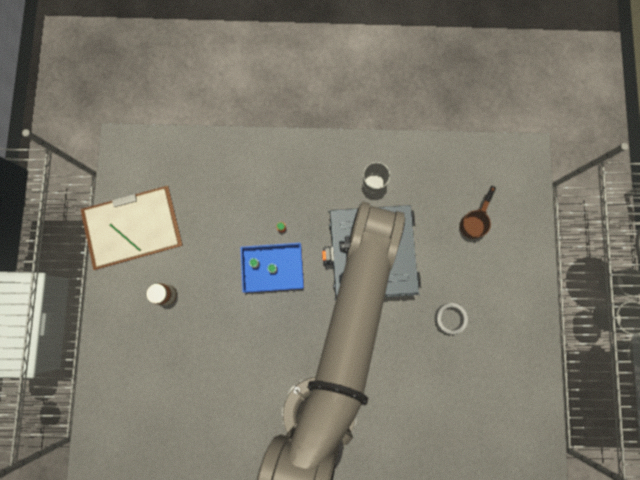

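```bash
python3 - <<'E'
from h import *
a=cv2.imread('pics/scene0.png'); b=cv2.imread('pics/s6.png')
for n,(x0,y0,x1,y1) in dict(beaker=(195,250,245,303),jar=(498,245,540,297)).items():
    t=a[y0:y1,x0:x1]; r=cv2.matchTemplate(b[y0-15:y1+15,x0-15:x1+15],t,cv2.TM_CCOEFF_NORMED); print(n,cv2.minMaxLoc(r)[1],cv2.minMaxLoc(r)[3],'(15,15 = unmoved)')
a=cv2.imread('pics/top0.png');b=cv2.imread('pics/tp3.png')
x0,y0,x1,y1=432,300,472,338; r=cv2.matchTemplate(b[y0-15:y1+15,x0-15:x1+15],a[y0:y1,x0:x1],cv2.TM_CCOEFF_NORMED); print('tape',cv2.minMaxLoc(r)[1],cv2.minMaxLoc(r)[3])
E
```

```text
beaker 0.9997815489768982 (15, 15) (15,15 = unmoved)
jar 0.9999019503593445 (15, 15) (15,15 = unmoved)
tape 0.9010834097862244 (15, 15)
```

The lid is shut at (372,252), two tins remain in the basket at (254,263) and (272,268), and the beaker, jar and tape haven't moved. I'm handing it in.

```bash
python3 -c "
from h import *
st(); job.job_done(); st()"
```

```text
t 111.4 [ 0.4966 -0.1081  0.42  ] F [ 0.9 -0.3 -0.1] op 0.0502
the job is handed in; nothing more can be done
the job is handed in; nothing more can be done
```

The pan set is packed, the lid is shut and the catch holds; I handed the job in at about 111 s.

**What I did:**
- I pushed the lid back first, to clear the arm.
- I took pan_e out and nested pan_c, the only loose pan present, in pan_a. Then I put pan_e in on top.
- The handles point at about 48°, 94° and 141° in the world frame. Straight out the front is 95°.
- One tin went into pan_e and two stayed in the basket.
- I lowered the lid, pressed it until the catch snapped, tugged the handle and let go.

**Last checks:**
- **Nest:** the last clear view before closing showed the handle heights expected for fully seated pans and the tin upright. I could not see inside once the lid was shut.
- **Lid:** its free edge dropped from 0.119 to 0.102 m at the snap, level with the hinge side, and reads the same after the tugs.
- **Tug:** the first tug pulled only about 3 N net, less than the 5 N or so needed to lift the lid, so it was inconclusive. The second rose 2.8 mm and stopped firm at 17 N, so the catch held.
- **Other things on the bench:** the beaker, jar and tape have not moved. The tape's image match was weaker (0.90) than the other two, at the same spot.

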